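Hold the roasted garlic over the bowl with the tongs

TASK

The garlic bulb on the baking tray is straight from the oven and too hot to touch: pick up the kitchen tongs, close their two heads on the bulb without the gripper touching it, and hold it over the middle of the white bowl, about a hand's breadth above the rim, so that its oil drips into the bowl. Leave the lemon lying on the tray, and let the tray, the bowl and the salt shaker stand where they are. Finish while still holding: the bulb stays lifted in the closed tongs above the bowl, and nothing is put down or let go.

Things in the scene. Friction and masses are not known exactly. Their poses are not given: they have to be found in the camera images.
- tongs: Steel spring tongs 200 mm long with black grips, lying on their side on the worktop. Origin: foot of the hinge pin (34 mm high), at the near end; x runs along the middle line to the heads, z up along the pin. Arms 22 mm tall (z 6 to 28 mm), heads 34 mm tall. Open: 62 mm over the grips, 90 mm between the heads (72 mm at their rear edges). 0.12 kg, balanced at about x = 75 mm.
- tongs_grip (a point): Point on the tongs' middle line between the two black grips (each 46 mm long), 83 mm from the hinge, 17 mm above the underside: the place to squeeze. Squeezing them together by 1 mm brings the heads 2.1 mm together. On the garlic they stand about 48 mm apart over the outside. They are pushed apart by a spring, about 4 N when open, 6 N on the garlic. Axes as the tongs'.
- tongs_mouth (a point): Middle of the space between the two heads, 176 mm from the hinge and 93 mm ahead of tongs_grip, 17 mm above the tongs' underside. Each head is a shallow scoop 40 mm long, hollow to the inside, about 10 mm thick over all. Axes as the tongs'.
- tongs_left: The tongs' left arm (at +y of the tongs) with its grip and head, hinged on the pin; its origin lies at the foot of the pin. Each arm swings in by up to 0.22 rad (0 open, 0.22 shut) and both always mirror each other, with a spring that opens them.
- tongs_right: The tongs' right arm (at -y of the tongs) with its grip and head, hinged on the pin; its origin lies at the foot of the pin.
- rack: Steel wire cooling rack on the hob, 190 x 260 mm (its x and y), fixed, its top 34.5 mm above the hob; origin under its centre. The hob is level with the worktop.
- tray: Dark steel baking tray, 150 x 220 mm (its x and y), on the rack; origin under its centre, z up. Floor 3 mm thick, rolled rim 10 mm high. Loose, 0.6 kg. The garlic and the lemon lie on it side by side along its y, about 110 mm apart, either one on either side.
- garlic: The garlic bulb, whitish, round, 60 mm wide and 59 mm high, with a pointed neck, 0.04 kg, standing on the tray. Origin: centre of its underside, z up.
- garlic_mid (a point): Middle of the garlic bulb at its widest part (60 mm across), 22 mm above its underside.
- lemon: A yellow lemon lying on the same tray, 72 x 55 mm, 56 mm high; stays there. Origin: centre of its underside.
- bowl: White ceramic bowl on the worktop, round, 130 mm wide at the rim and 55 mm high, loose; origin: centre of its underside.
- salt: Salt shaker on the hob between rack and bowl, 44 mm wide, 90 mm tall; a bystander. Origin: centre of its underside.
Things that resemble listed ones, but are neither listed nor needed, are in the scene too. Of the things that look like the bowl, take the one that is farthest to the robot's right at the start.

How it is judged:
On the way, in this order (a step that is already met when the one before it is completed fails the run):
1. the tongs are picked up in the gripper, their grip at least 5 cm up, before they touch the garlic (height (world z) of tongs_grip above 0.05 m and contact force between the fingers and tongs above 0.5 N and contact force between garlic and tongs below 0.05 N), for 0.1 s.
2. the garlic is gripped between both heads of the tongs and lifted at least 3 cm off the tray (contact force between garlic and tongs_left above 0.3 N and contact force between garlic and tongs_right above 0.3 N and z of garlic_mid in the frame of tray above 0.055 m), for 0.2 s.
At the end, for the whole second after the job is handed in: The garlic is pressed by both heads of the tongs (over 0.3 N each) while the fingers hold the tongs, its middle within 40 mm of the bowl's axis and 115 to 240 mm above the bowl's underside, still (under 30 mm/s), touching neither fingers nor bowl; bowl upright; the lemon is on the tray (contact force between garlic and tongs_left above 0.3 N and contact force between garlic and tongs_right above 0.3 N and contact force between the fingers and tongs above 1 N and contact force between each of the fingers, bowl and garlic below 0.05 N and contact force between bowl and tongs below 0.05 N and horizontal distance between garlic_mid and bowl below 0.04 m and z of garlic_mid in the frame of bowl between 0.115 and 0.24 m and linear speed of garlic below 0.03 m/s and z of lemon in the frame of tray below 0.03 m and angle between bowl's own z axis and vertical below 0.1 rad); the arm keeps its last pose, push and grip.
It fails at once if the gripper or arm touches the hot garlic (contact force between any of the fingers, the arm and garlic above 0.3 N).
It fails at once if the bowl is pushed more than 3 cm from its place (distance of bowl from where it was at the start of the episode above 0.03 m).
It fails at once if the lemon is pushed more than 4 cm or taken off the tray (distance of lemon from where it was at the start of the episode above 0.04 m).
It fails at once if the tray is pushed more than 4 cm (distance of tray from where it was at the start of the episode above 0.04 m).
It fails at once if the salt shaker is pushed more than 3 cm or knocked over (distance of salt from where it was at the start of the episode above 0.03 m or angle between salt's own z axis and vertical above 0.5 rad).
It also fails if it takes over 48 s, if anything falls off the work surface, if the arm or the gripper's body presses on something with over 40 N, if the wrist force passes 120 N, or if a joint passes its speed limit or range.

ROBOT

A 6-joint arm with a two-finger parallel gripper is mounted at the origin on a cart in front of the work surface, level with it; the furniture and walls round the work are solid. World frame = base frame: x ahead of the robot, y to its left, z up, the work surface at z = 0. Lengths are in m, angles in rad, forces in N, time in s.
With the tool pointing down it reaches from about 0.325 to 0.9 m from the base axis. Payload 6.1 kg.
Tool frame: the origin (TCP) lies at the very end of the fingers, on their centre line; the grasp point (between the pads) lies 19 mm behind it; z points along the fingers, y is the line along which they close (so a half turn about z gives the same grasp; the last joint's range is limited). The gripper opens to 85 mm and grips with 20 to 120 N. Pads are 22 mm wide; open, the fingers measure 114 mm over their backs; the gripper's body (76 mm by 85 mm) begins 54 mm behind the grasp point. The pads swing forward as they close: fully open they stand 13 mm farther back than shut.
Start: joints at [-1.37, 0.22, 1.526, -0, 1.395, -0.126], TCP at [0.201, -0.592, 0.231] pointing down, gripper open.
Joint ranges: [-2.98, 2.98], [-0.91, 2.08], [0.09, 2.57], [-1.24, 4.39], [0.2, 2.65], [-2.68, 2.68]. Speed limits (rad/s): [2.57, 2.57, 3.01, 3.14, 3.14, 3.14].

INTERFACE

Orientations are given as [roll, pitch, yaw] about the fixed x, y, z axes, in that order (R = Rz(yaw) Ry(pitch) Rx(roll)).
In Python, from workcell import env gives the robot as it stands. The module is installed in compiled form; this text tells all that it offers.
- The arm moves only by the tool hand_motion, called by a JSON object that holds its "name" and its "arguments", one argument or row to a line. Schema: {"type":"object","properties":{"offsets":{"type":"array","items":{"type":"object","properties":{"aperture":{"type":"number"},"tx":{"type":"number"},"ty":{"type":"number"},"tz":{"type":"number"},"twist":{"type":"number"}},"additionalProperties":false,"required":["aperture"]},"minItems":1,"maxItems":20},"only":{"type":"string"},"quiet":{"type":"boolean"},"lines":{"type":"string"}},"required":["offsets"],"additionalProperties":false}. offsets is a list of rows, 1 to 20 of them, each an object with the fields aperture (the finger opening in m), tx, ty, tz (the shift in shares of the most that a row can go, 1 being 62.5 mm), twist (a turn about the tool's z in units of 0.25 rad); a field left out counts as zero (the opening has to be given); each row shifts and turns the commanded pose from where the row before left it, along the tool's axes as they then stand; what a row does not reach is not made up. A row lasts 1/8 s, in which the tool goes at most 0.0625 m and 0.188 rad, less where a joint would pass 70% of its speed; a pose out of reach is approached as far as the arm can. The fingers move at their own pace and stop on an object; the grip force is fixed at half the most. Time passes only in rows, so rows that do not move let the fingers close. The tool returns the time, the measured TCP pose, the force, the opening and the grip force at its end. only (a regular expression) keeps the lines of the reply that match it, lines (a string "A,B") keeps lines A to B, and quiet returns only ok. Input that does not fit is refused with a message, and nothing moves.
- env.get_obs(): the state, without advancing time (a new reading comes with each control period).
- env.grab_frame(name): name is "scene" or "top"; returns a dict with "color" (480x640x3 uint8, blue, green, red), "mtx" (3x3 intrinsics, pixels), "k1" (the pictures are not rectified: a ray, as slopes to the right and down, at radius r is drawn at 1 + k1 r^2 times it, then the intrinsics apply), "eye" and "rotation" of the camera in the world. Camera axes: x right, y down, z forward; pixel columns grow to the right and rows downward; lengths in m; the calibration is good to about 2 mm. A picture is of the moment at which its call begins. There is no depth.
- env.hand_in(): hands the job in; it is judged then, once.
Trained networks look in the newest picture that a camera, given by its name, has taken for a name from the list of things; names that differ only in an ending like _2 or _b are one class to them, and where a whole thing is asked for, a point or a joint stands for the part that bears it (a point fixed in the world has none). Each returns a list of dicts, best first, with "p" (0 to 1); they miss things now and then, are a little off and sometimes report something else, mostly with a low value. They report only what shows in the picture. A call takes as long as a camera call. They do not tell look-alikes from the thing itself.
- env.look_for(query, camera): "xyz" ([x, y, z] in m, in world coordinates, good to about 4 mm: the middle of the surface that is visible of it).
- env.regions_of(query, camera): "region" (480x640 bool, what is visible of it).
The state is a dict: "t": time; "joint_pos": joint angles; "joint_vel": joint speeds; "effort": joint torques, N m; "position": TCP position; "tcp_rot": TCP orientation; "force": force on the tool from outside, world axes, zero at the start; "torque": the same for the moment, N m; "gripper_width": finger opening in m; "grasp_force": force on a finger pad.
Only numpy, scipy, OpenCV 4.12 (cv2) and the standard library are available. Lean on these libraries where they do the work, as an engineer would, in place of code of your own. Each camera call takes 0.05 s, during which the arm holds its last target. There are 200 camera calls.

## Working session

There is one attempt and no reset: what is moved stays moved. The work goes in short steps, Python scripts to look and compute and a tool call to move; the robot and the scene stay as the last step left them, time stands still between calls to the robot, and variables do not carry over. Pictures are saved under pics/ and viewed, at most 13 in all, crops included, and the job is handed in when it is done.

```bash
mkdir -p pics; cat > h.py <<'E'
import numpy as np, cv2
from workcell import env
def ray(f,u,v):
    K=np.array(f["mtx"]);k=f["k1"]
    p=cv2.undistortPoints(np.array([[[u,v]]],float),K,np.array([k,0,0,0.]))[0,0]
    return np.array(f["eye"]),np.array(f["rotation"])@np.array([p[0],p[1],1])
def atz(f,u,v,z):
    e,d=ray(f,u,v); return e+d*(z-e[2])/d[2]
def proj(f,X):
    R=np.array(f["rotation"]);c=R.T@(np.array(X)-f["eye"]);
    s=c[:2]/c[2]; s=s*(1+f["k1"]*(s@s)); K=np.array(f["mtx"]); return K[:2,:2]@s+K[:2,2]
E
python3 - <<'E'
from h import *
for c in("scene","top"):
    f=env.grab_frame(c);cv2.imwrite(f"pics/{c}0.png",f["color"]);print(c,f["eye"],np.round(f["rotation"],2).tolist(),f["k1"])
    for q in("tongs","tongs_left","tongs_right","garlic","lemon","bowl","salt","tray","rack"):
        print(q,[(np.round(r["xyz"],3).tolist(),round(r["p"],2),proj(f,r["xyz"]).round().tolist()) for r in env.look_for(q,c)[:4]])
E
```

```text
scene [-0.01998197  0.64907085  0.71610881] [-2.34, -0.01, -2.16] 0.020711831128592713Traceback (most recent call last):
  File "<stdin>", line 5, in <module>
  File "h.py", line 11, in proj
    s=c[:2]/c[2]; s=s*(1+f["k1"]*(s@s)); K=np.array(f["mtx"]); return K[:2,:2]@s+K[:2,2]
      ~^^^^
IndexError: invalid index to scalar variable.
```

```bash
sed -i '2a from scipy.spatial.transform import Rotation as Rt\ndef RM(f): return Rt.from_euler("xyz",f["rotation"]).as_matrix()' h.py; sed -i 's/np.array(f\["rotation"\])/RM(f)/' h.py
python3 - <<'E'
from h import *
for c in("scene","top"):
    f=env.grab_frame(c);cv2.imwrite(f"pics/{c}0.png",f["color"]);print(c,f["eye"],np.round(f["rotation"],2).tolist(),f["k1"])
    for q in("tongs","tongs_left","tongs_right","garlic","lemon","bowl","salt","tray","rack"):
        print(q,[(np.round(r["xyz"],3).tolist(),round(r["p"],2),proj(f,r["xyz"]).round().tolist()) for r in env.look_for(q,c)[:4]])
E
```

```text
scene [-0.01998197  0.64907085  0.71610881] [-2.34, -0.01, -2.16] 0.020711831128592713
tongs [([0.512, 0.35, 0.076], 0.61, [287.0, 265.0])]
tongs_left [([0.461, 0.116, 0.022], 0.97, [393.0, 254.0]), ([0.499, 0.444, 0.078], 0.2, [246.0, 289.0])]
tongs_right [([0.468, 0.053, 0.022], 0.7, [412.0, 241.0])]
garlic [([0.512, 0.346, 0.073], 0.58, [288.0, 265.0])]
lemon [([0.499, 0.44, 0.078], 0.6, [248.0, 288.0])]
bowl [([0.745, 0.453, 0.031], 0.91, [192.0, 234.0]), ([0.466, 0.054, 0.022], 0.28, [413.0, 241.0])]
salt [([0.65, 0.215, 0.047], 0.91, [306.0, 213.0])]
tray [([0.492, 0.394, 0.036], 0.91, [273.0, 295.0])]
rack [([0.441, 0.419, 0.035], 0.62, [275.0, 319.0])]
top [0.48105839 0.27059513 1.16581302] [-3.11, -0.02, -1.55] -0.17112113080065644
tongs [([0.451, 0.082, 0.03], 0.9, [402.0, 277.0])]
tongs_left [([0.463, 0.113, 0.029], 0.92, [387.0, 271.0]), ([0.508, 0.388, 0.036], 0.62, [251.0, 245.0])]
tongs_right [([0.465, 0.056, 0.023], 0.91, [414.0, 271.0])]
garlic [([0.521, 0.341, 0.078], 0.65, [273.0, 239.0]), ([0.45, 0.079, 0.03], 0.57, [404.0, 278.0])]
lemon [([0.515, 0.438, 0.084], 0.57, [222.0, 240.0])]
bowl [([0.666, 0.053, 0.023], 0.88, [417.0, 173.0]), ([0.731, 0.467, 0.024], 0.86, [217.0, 136.0])]
salt [([0.653, 0.206, 0.078], 0.57, [345.0, 173.0]), ([0.452, 0.08, 0.03], 0.49, [403.0, 277.0])]
tray [([0.508, 0.387, 0.038], 0.58, [251.0, 245.0])]
rack [([0.5, 0.384, 0.033], 0.86, [253.0, 250.0])]
```

View pics/scene0.png

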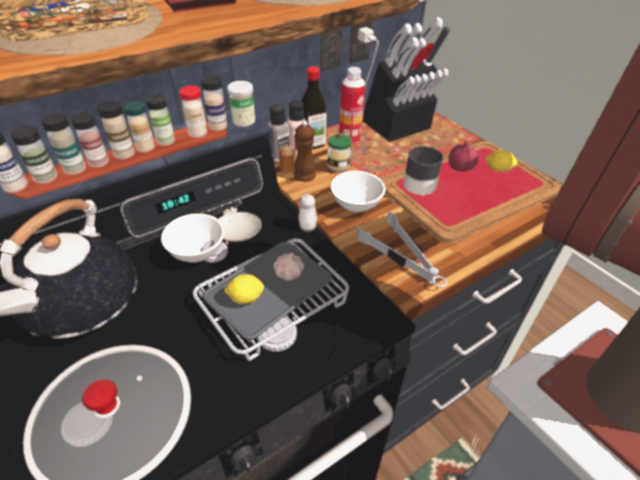

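View pics/top0.png

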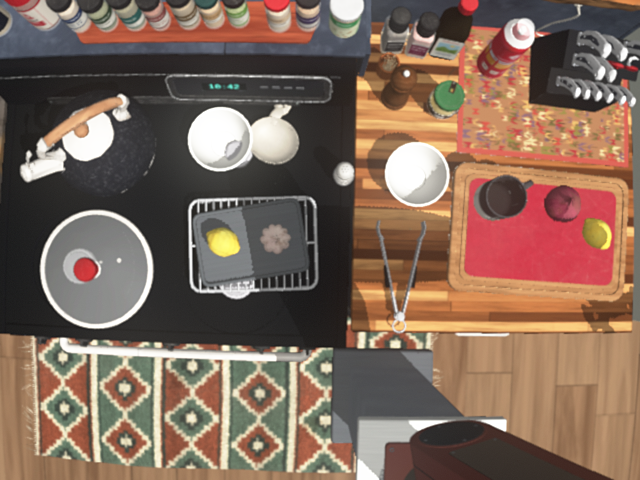

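Top view: the tongs lie at about (400,275), with the hinge at (400,322) and the heads at (380,225) and (423,226). The garlic is at (274,239) and the lemon on the tray at (223,242).

Candidates that could be mistaken:
- **Bowl:** (417,173), (219,139) and a small dish at (273,139). The farthest to the robot's right is (417,173).
- **Lemon:** one on the tray at (223,242) and one on the board at (597,234).
- **Garlic:** only (274,239). The onion at (562,204) is not it.
- **Salt:** (344,173), with the pepper mill at (402,85) not it.

```bash
python3 - <<'E'
from h import *
f=env.grab_frame("top")
im=f["color"]; cv2.imwrite("pics/crop1.png",cv2.resize(im[135:335,240:460],None,fx=3,fy=3,interpolation=cv2.INTER_CUBIC)[:600])
o=env.get_obs();print(o["tcp_rot"],o["gripper_width"])
for q in("tongs_left","tongs_right","garlic","bowl","tray","salt","lemon"):
  for r in env.regions_of(q,"top")[:2]:
    m=r["region"];v,u=np.nonzero(m);z={"tongs_left":.022,"tongs_right":.022,"garlic":.0595,"bowl":.055,"tray":.0445,"salt":.09,"lemon":.065}[q]
    (c,s,a)=cv2.minAreaRect(np.c_[u,v].astype(np.float32))
    print(q,round(r["p"],2),m.sum(),"rect c",atz(f,*c,z).round(3),"cen",atz(f,u.mean(),v.mean(),z).round(3),[round(x,1) for x in (*c,*s,a)], "px box",u.min(),u.max(),v.min(),v.max())
E
```

```text
[ 3.14155228e+00 -3.70877595e-06  3.26780727e-01] 0.08535461752437179
tongs_left 0.74 239 rect c [0.473 0.116 0.022] cen [0.462 0.112 0.022] [385.1, 266.4, 91.8, 5.5, 79.2] px box 377 396 221 311
tongs_right 0.66 498 rect c [0.474 0.055 0.022] cen [0.474 0.057 0.022] [414.4, 266.4, 8.7, 92.6, 14.0] px box 401 426 221 311
tongs_right 0.24 3229 rect c [0.664 0.054 0.022] cen [0.664 0.054 0.022] [416.8, 173.9, 64.0, 62.6, 26.6] px box 385 449 142 205
garlic 0.88 625 rect c [0.522 0.338 0.059] cen [0.522 0.338 0.059] [275.2, 238.5, 28.2, 27.5, 15.9] px box 261 290 225 253
bowl 0.94 2955 rect c [0.721 0.454 0.055] cen [0.721 0.457 0.055] [220.5, 138.0, 62.0, 63.0, 90.0] px box 189 252 107 169
bowl 0.85 3079 rect c [0.659 0.06  0.055] cen [0.659 0.06  0.055] [416.5, 174.0, 62.0, 61.0, 90.0] px box 386 447 143 205
tray 0.65 6647 rect c [0.515 0.389 0.044] cen [0.514 0.387 0.044] [250.1, 242.1, 75.7, 110.5, 80.4] px box 192 309 198 286
salt 0.9 470 rect c [0.652 0.207 0.09 ] cen [0.652 0.208 0.09 ] [344.3, 172.3, 21.9, 25.5, 45.0] px box 332 355 160 185
lemon 0.92 747 rect c [0.514 0.44  0.065] cen [0.513 0.44  0.065] [223.3, 241.3, 30.2, 29.4, 78.7] px box 208 239 227 256
lemon 0.74 623 rect c [0.522 0.339 0.065] cen [0.522 0.339 0.065] [274.8, 238.5, 27.5, 27.7, 15.9] px box 261 289 225 253
```

View pics/crop1.png

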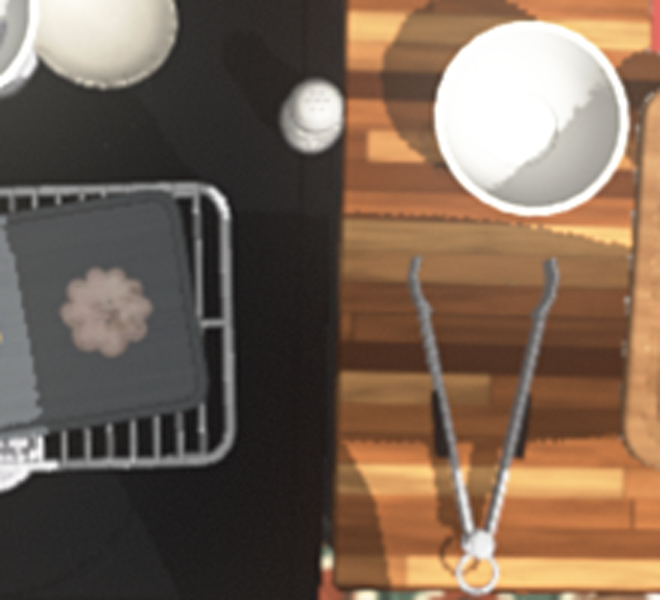

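The crop confirms the right-hand bowl. In it the hinge pin is at (481,545), the grips at (442,425) and (522,425), and the head tips at (416,258) and (552,262). The garlic is at (106,312).

```bash
python3 - <<'E'
from h import *
f=env.grab_frame("top")
for n,u,v,z in(("pin",481,545,.034),("gl",442,425,.028),("gr",522,425,.028),("hl",416,258,.034),("hr",552,262,.034),("hl2",428,308,.034),("hr2",543,310,.034)):
    print(n,atz(f,240+u/3,135+v/3,z).round(4))
s=env.grab_frame("scene")
for q in("garlic","bowl","lemon","tongs_left","tongs_right"):
  for r in env.regions_of(q,"scene")[:2]:
    v,u=np.nonzero(r["region"]);z={"garlic":.062,"bowl":.03,"lemon":.065}.get(q,.02)
    print(q,round(r["p"],2),len(u),atz(s,u.mean(),v.mean(),z).round(3),u.min(),u.max(),v.min(),v.max())
E
```

```text
pin [0.3721 0.0839 0.034 ]
gl [0.4521 0.1115 0.028 ]
gr [0.4533 0.0569 0.028 ]
hl [0.5641 0.1324 0.034 ]
hr [0.564  0.0397 0.034 ]
hl2 [0.5306 0.1236 0.034 ]
hr2 [0.5313 0.0453 0.034 ]
garlic 0.63 601 [0.519 0.342 0.062] 274 303 253 280
bowl 0.88 2126 [0.736 0.455 0.03 ] 162 223 215 261
bowl 0.84 1703 [0.671 0.052 0.03 ] 330 384 172 212
lemon 0.88 846 [0.513 0.442 0.065] 225 263 275 303
lemon 0.23 5355 [0.482 0.411 0.065] 203 331 242 340
tongs_left 0.63 829 [0.461 0.115 0.02 ] 357 430 229 278
tongs_right 0.83 535 [0.475 0.06  0.02 ] 387 431 213 268
```

Careful with the scale: shifts go in shares of 62.5 mm and turns go in units of 0.25 rad. That gives: 0.0187 m is 0.2992, -0.048 m is -0.768, 0.1575 rad is 0.63.

{"name": "hand_motion", "arguments": {
  "offsets": [
    {"aperture": 0.085,"twist": 0.63},
    {"aperture": 0.085,"twist": 0.63},
    {"aperture": 0.085,"tx": 0.2992,"ty": -0.768},
    {"aperture": 0.085,"tx": 0.2992,"ty": -0.768},
    {"aperture": 0.085,"tx": 0.2992,"ty": -0.768},
    {"aperture": 0.085,"tx": 0.2992,"ty": -0.768},
    {"aperture": 0.085,"tx": 0.2992,"ty": -0.768},
    {"aperture": 0.085,"tx": 0.2992,"ty": -0.768},
    {"aperture": 0.085,"tx": 0.2992,"ty": -0.768},
    {"aperture": 0.085,"tx": 0.2992,"ty": -0.768},
    {"aperture": 0.085,"tx": 0.2992,"ty": -0.768},
    {"aperture": 0.085,"tx": 0.2992,"ty": -0.768},
    {"aperture": 0.085,"tx": 0.2992,"ty": -0.768},
    {"aperture": 0.085,"tx": 0.2992,"ty": -0.768},
    {"aperture": 0.085,"tx": 0.2992,"ty": -0.768},
    {"aperture": 0.085,"tx": 0.2992,"ty": -0.768},
    {"aperture": 0.085}
  ]
}}

```text
t: 3.98
position: [0.4549, 0.0861, 0.2314]
tcp_rot: [-3.141, -0.0, 0.017]
force: [-1.0, -0.4, 0.5]
gripper_width: 0.0848
grasp_force: 0.0
```

{"name": "hand_motion", "arguments": {
  "offsets": [
    {"aperture": 0.085,"ty": 0.016,"tz": 0.8,"twist": 0.016},
    {"aperture": 0.085,"tz": 0.8},
    {"aperture": 0.085,"tz": 0.8},
    {"aperture": 0.085,"tz": 0.48},
    {"aperture": 0.085,"tz": 0.32},
    {"aperture": 0.085,"tz": 0.24},
    {"aperture": 0.085,"tz": 0.16},
    {"aperture": 0.085,"tz": 0.08},
    {"aperture": 0.085}
  ]
}}

```text
t: 5.1
position: [0.4547, 0.0821, 0.0015]
tcp_rot: [3.142, -0.0, 0.008]
force: [0.2, -0.2, 0.0]
gripper_width: 0.0851
grasp_force: 0.0
```

```bash
python3 - <<'E'
from h import *
f=env.grab_frame("scene");cv2.imwrite("pics/c2.png",cv2.resize(f["color"][130:330,300:540],None,fx=3,fy=3))
E
```

```text
(no output)
```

View pics/c2.png

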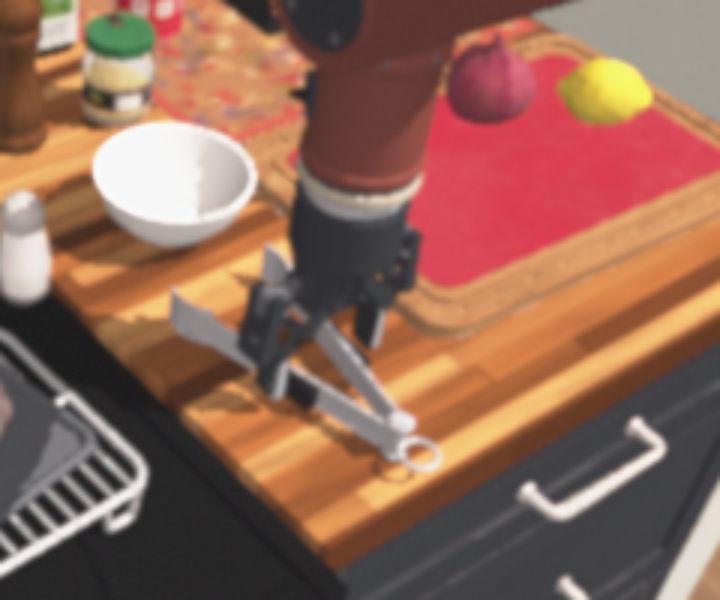

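The left finger, at (265,350) in the crop, stands beside the left grip, which is visible at (300,390). Both fingers straddle the arms, so I'll close lightly.

{"name": "hand_motion", "arguments": {
  "offsets": [
    {"aperture": 0.07,"ty": -0.032,"tz": 0.032},
    {"aperture": 0.06},
    {"aperture": 0.058},
    {"aperture": 0.058},
    {"aperture": 0.058},
    {"aperture": 0.058}
  ]
}}

```text
t: 5.9
position: [0.4557, 0.0843, 0.0005]
tcp_rot: [-3.141, -0.002, 0.008]
force: [-1.4, 0.6, 6.0]
gripper_width: 0.058
grasp_force: 6.4
```

Converted, -0.05 m is -0.8, -0.04 m is -0.64.

{"name": "hand_motion", "arguments": {
  "offsets": [
    {"aperture": 0.057,"tz": -0.16},
    {"aperture": 0.057,"tz": -0.32},
    {"aperture": 0.057,"tz": -0.64},
    {"aperture": 0.057,"tz": -0.8},
    {"aperture": 0.057,"tz": -0.8},
    {"aperture": 0.057}
  ]
}}

```text
t: 6.65
position: [0.4576, 0.0843, 0.1745]
tcp_rot: [-3.142, -0.009, 0.008]
force: [-1.0, -0.7, -1.6]
gripper_width: 0.0572
grasp_force: 4.3
```

```bash
python3 - <<'E'
from h import *
f=env.grab_frame("scene");cv2.imwrite("pics/c3.png",cv2.resize(f["color"][100:300,300:540],None,fx=3,fy=3))
f=env.grab_frame("top")
for q in("tongs_left","tongs_right"):
    print(q,[(np.round(r["xyz"],3).tolist(),round(r["p"],2)) for r in env.look_for(q,"top")[:3]])
E
```

```text
tongs_left [([0.651, 0.205, 0.078], 0.35)]
tongs_right [([0.537, 0.05, 0.199], 0.51)]
```

View pics/c3.png

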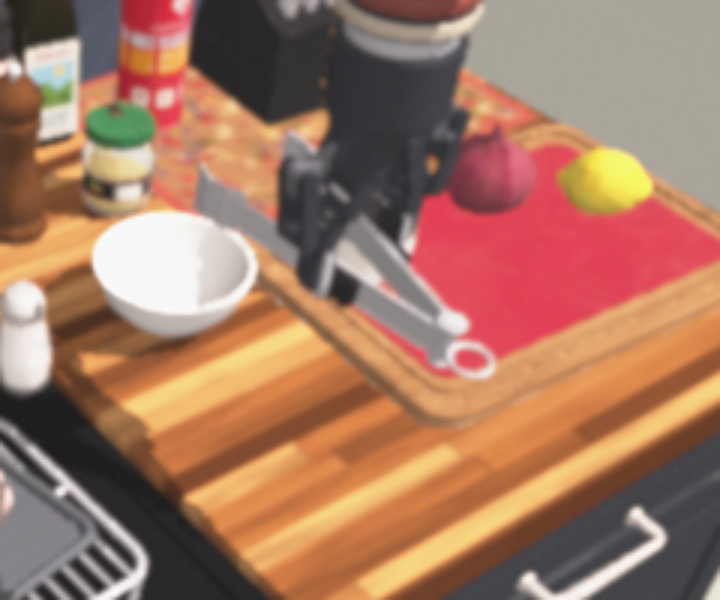

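The tongs are lifted and hang nearly level in the pads: hinge at (455,322), left head at (205,190).

{"name": "hand_motion", "arguments": {
  "offsets": [
    {"aperture": 0.057,"twist": -0.6252},
    {"aperture": 0.057,"twist": -0.6252},
    {"aperture": 0.057,"twist": -0.6252},
    {"aperture": 0.057,"twist": -0.6252},
    {"aperture": 0.057,"twist": -0.6252},
    {"aperture": 0.057,"twist": -0.6252},
    {"aperture": 0.057,"twist": -0.6252},
    {"aperture": 0.057,"twist": -0.6252},
    {"aperture": 0.057,"twist": -0.6252},
    {"aperture": 0.057,"twist": -0.6252},
    {"aperture": 0.057,"tx": 0.528,"ty": 0.2032},
    {"aperture": 0.057,"tx": 0.528,"ty": 0.2032},
    {"aperture": 0.057,"tx": 0.528,"ty": 0.2032},
    {"aperture": 0.057,"tx": 0.528,"ty": 0.2032},
    {"aperture": 0.057,"tx": 0.528,"ty": 0.2032},
    {"aperture": 0.057},
    {"aperture": 0.057}
  ]
}}

```text
t: 8.98
position: [0.5167, 0.2484, 0.1674]
tcp_rot: [-3.138, 0.002, 1.571]
force: [-0.3, 0.8, -1.1]
gripper_width: 0.0571
grasp_force: 4.5
```

```bash
python3 - <<'E'
from h import *
s=env.grab_frame("scene");f=env.grab_frame("top")
a=cv2.resize(s["color"][130:330,200:400],None,fx=2,fy=2);b=cv2.resize(f["color"][130:330,220:420],None,fx=2,fy=2)
o=env.get_obs();p=o["position"];y=o["tcp_rot"][2];print(p,o["tcp_rot"])
# expected tongs points (level)
T=Rt.from_euler("z",y).as_matrix();org=np.array(p)-T@[.0836,0,.0005]
for P in([0,0,.034],[0,0,0],[.196,.052,.034],[.196,-.052,.034],[.196,.052,0],[.196,-.052,0],[.176,0,.017]):
    X=org+T@P;u=(proj(s,X)-[200,130])*2;v=(proj(f,X)-[220,130])*2
    cv2.circle(a,tuple(int(i) for i in u),3,(0,0,255),1);cv2.circle(b,tuple(int(i) for i in v),3,(0,0,255),1)
    print(P,X.round(3),u.round(),v.round())
cv2.imwrite("pics/c4.png",np.hstack([a,b]))
E
```

```text
[0.51720022 0.24810654 0.16827106] [-3.13965909e+00  9.24109967e-04  1.57009804e+00]
[0, 0, 0.034] [0.517 0.165 0.202] [332.  98.] [303. 222.]
[0, 0, 0] [0.517 0.165 0.168] [329. 127.] [299. 223.]
[0.196, 0.052, 0.034] [0.465 0.361 0.202] [186. 205.] [ 73. 277.]
[0.196, -0.052, 0.034] [0.569 0.36  0.202] [125. 140.] [ 76. 155.]
[0.196, 0.052, 0] [0.465 0.361 0.168] [187. 234.] [ 76. 276.]
[0.196, -0.052, 0] [0.569 0.36  0.168] [128. 169.] [ 80. 159.]
[0.176, 0, 0.017] [0.517 0.341 0.185] [175. 178.] [ 99. 217.]
```

View pics/c4.png

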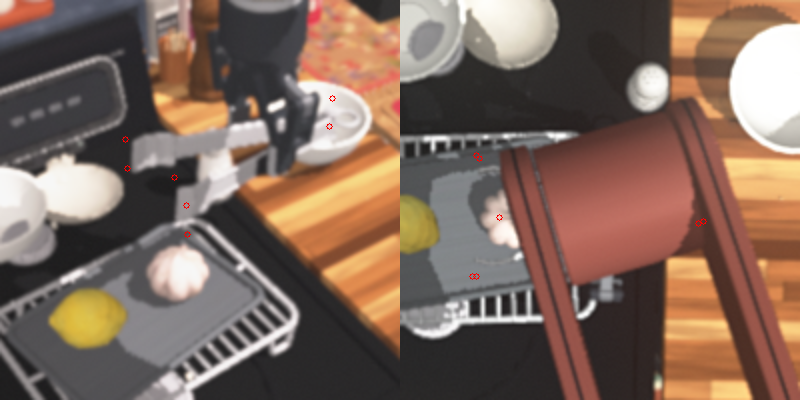

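The scene crop (left half) shows the heads above the garlic at (180,205) and (135,155), near the predicted marks but slightly higher. The arm hides them in the top view. I'll lower part way and zoom in.

Converted, 0.004 m is 0.064, 0.03 m is 0.48.

{"name": "hand_motion", "arguments": {
  "offsets": [
    {"aperture": 0.057,"ty": 0.064,"tz": 0.48},
    {"aperture": 0.057,"tz": 0.32},
    {"aperture": 0.057},
    {"aperture": 0.057}
  ]
}}

```text
t: 9.57
position: [0.5223, 0.249, 0.1199]
tcp_rot: [3.141, -0.0, 1.57]
force: [-0.2, 0.4, -0.8]
gripper_width: 0.0571
grasp_force: 4.3
```

```bash
cat > ov.py <<'E'
from h import *
import sys
def ov(name,W,pitch=0.,x0=255,y0=180,n=6,w=110,h=80,zo=.0005):
    s=env.grab_frame("scene");o=env.get_obs();p=o["position"];y=o["tcp_rot"][2];print(np.round(p,4))
    a=cv2.resize(s["color"][y0:y0+h,x0:x0+w],None,fx=n,fy=n,interpolation=cv2.INTER_CUBIC)
    T=Rt.from_euler("zy",[y,pitch]).as_matrix() if 0 else Rt.from_euler("z",y).as_matrix()@Rt.from_euler("y",pitch).as_matrix()
    g=np.array(p)+[0,0,.0165-0*zo];d=(.062-W)*2.1/2
    def mk(X,c):
        u=(proj(s,X)-[x0-.0,y0])*n;cv2.circle(a,tuple(int(i) for i in u),4,c,1);print(np.round(X,3),u.round())
    for P in([.196,.052-d],[.196,-.052+d],[.156,.043-d*.85],[.156,-.043+d*.85]):
        for z in(0,.034): mk(g+T@[P[0]-.0836,P[1],z-.017],(0,0,255))
    mk([.521,.340,.0375+.059],(0,255,0));mk([.521,.340,.0375],(0,255,0));mk(g+T@[.0925,0,0],(255,0,0))
    cv2.imwrite(name,a)
E
python3 -c "
from ov import *
ov('pics/c5.png',.057)"
```

```text
[0.5226 0.2492 0.1204]
[0.476 0.362 0.12 ] [214. 499.]
[0.476 0.362 0.154] [210. 418.]
[0.569 0.362 0.12 ] [ 60. 322.]
[0.569 0.362 0.154] [ 53. 242.]
[0.484 0.322 0.12 ] [310. 431.]
[0.484 0.322 0.154] [310. 350.]
[0.561 0.322 0.12 ] [180. 291.]
[0.561 0.322 0.154] [176. 211.]
[0.521 0.34  0.096] [199. 437.]
[0.521 0.34  0.038] [204. 562.]
[0.523 0.342 0.137] [187. 343.]
```

View pics/c5.png

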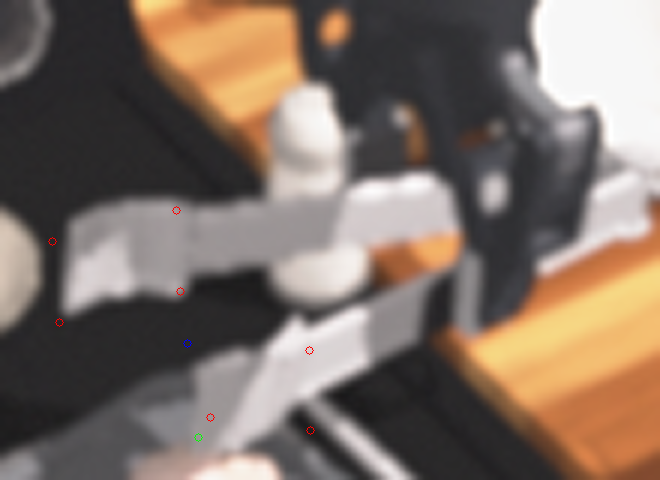

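```bash
python3 - <<'E'
from h import *
s=env.grab_frame("scene")
def pr(p,y,pi,P):
    T=Rt.from_euler("z",y).as_matrix()@Rt.from_euler("y",pi).as_matrix()
    return proj(s,np.array(p)+[0,0,.0165]+T@(np.array(P)-[.0836,0,.017]))
for pi in(0,-.05,-.1,-.15):
    print(pi,"c3 pin(451,207)",pr([.4576,.0843,.1745],.008,pi,[0,0,.034]).round(1),"tip L (366.7,155)-(367.7,170)",pr([.4576,.0843,.1745],.008,pi,[.196,.041,.034]).round(1),pr([.4576,.0843,.1745],.008,pi,[.196,.041,0]).round(1))
    for P,m in(([.196,.041,.034],"L top (287.8,240.8)"),([.196,.041,0],"L bot (289.2,255)"),([.196,-.041,.034],"R top (267,216.7)"),([.196,-.041,0],"R bot(265.8,232)")):
        print("   ",m,pr([.5226,.2492,.1204],1.57,pi,P).round(1))
E
```

```text
0 c3 pin(451,207) [452.4 201.3] tip L (366.7,155)-(367.7,170) [365.1 157.4] [363.7 171.6]
    L top (287.8,240.8) [288.3 247.7]
    L bot (289.2,255) [288.9 261.2]
    R top (267,216.7) [265.3 222. ]
    R bot(265.8,232) [266.5 235.4]
-0.05 c3 pin(451,207) [452.2 203.4] tip L (366.7,155)-(367.7,170) [365.7 155.2] [363.7 169.1]
    L top (287.8,240.8) [288.7 245.2]
    L bot (289.2,255) [288.5 259.1]
    R top (267,216.7) [265.6 219.5]
    R bot(265.8,232) [266.  233.4]
-0.1 c3 pin(451,207) [451.9 205.4] tip L (366.7,155)-(367.7,170) [366.3 153.1] [363.8 166.7]
    L top (287.8,240.8) [289.3 242.6]
    L bot (289.2,255) [288.2 257. ]
    R top (267,216.7) [266. 217.]
    R bot(265.8,232) [265.6 231.3]
-0.15 c3 pin(451,207) [451.5 207.3] tip L (366.7,155)-(367.7,170) [367.1 151.1] [364.  164.3]
    L top (287.8,240.8) [289.9 240. ]
    L bot (289.2,255) [288.  254.8]
    R top (267,216.7) [266.5 214.4]
    R bot(265.8,232) [265.3 229. ]
```

{"name": "hand_motion", "arguments": {
  "offsets": [
    {"aperture": 0.0595},
    {"aperture": 0.0595,"tx": -0.016,"ty": -0.016,"tz": 0.32},
    {"aperture": 0.0595,"tz": 0.32},
    {"aperture": 0.0595,"tz": 0.24},
    {"aperture": 0.0595,"tz": 0.16},
    {"aperture": 0.0595},
    {"aperture": 0.0595}
  ]
}}

```text
t: 10.55
position: [0.5208, 0.2478, 0.054]
tcp_rot: [-3.141, 0.001, 1.571]
force: [0.4, -0.2, -1.4]
gripper_width: 0.0596
grasp_force: 4.5
```

```bash
python3 - <<'E'
from ov import *
ov('pics/c6.png',.068,-.11)
E
```

```text
[0.5209 0.2479 0.0542]
[0.463 0.361 0.066] [241. 644.]
[0.463 0.358 0.1  ] [249. 566.]
[0.579 0.361 0.066] [ 56. 424.]
[0.579 0.358 0.1  ] [ 59. 346.]
[0.473 0.322 0.062] [330. 581.]
[0.473 0.318 0.096] [341. 503.]
[0.569 0.322 0.062] [174. 405.]
[0.569 0.318 0.096] [180. 328.]
[0.521 0.34  0.096] [199. 437.]
[0.521 0.34  0.038] [204. 562.]
[0.521 0.34  0.081] [201. 471.]
```

View pics/c6.png

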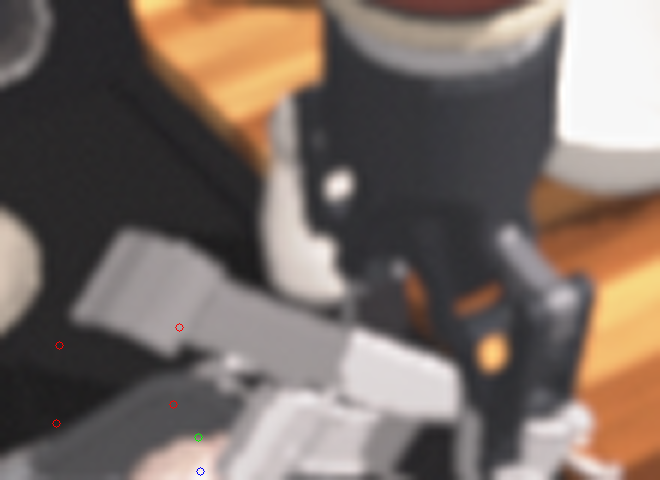

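Opening the grip a little let the tongs swing heads-up: the far head is now at (130,280), well above its mark. The grip sits ahead of the balance point. I'll back off, lay the tongs flat on free worktop and take them again at the balance point.

Converted, 0.01 m is 0.16, -0.04 m is -0.64.

{"name": "hand_motion", "arguments": {
  "offsets": [
    {"aperture": 0.057,"tz": -0.48},
    {"aperture": 0.057,"tz": -0.64},
    {"aperture": 0.057,"tz": -0.48},
    {"aperture": 0.057,"tx": -0.4256,"ty": -0.2272},
    {"aperture": 0.057,"tx": -0.4256,"ty": -0.2272},
    {"aperture": 0.057,"tx": -0.4256,"ty": -0.2272},
    {"aperture": 0.057,"tx": -0.4256,"ty": -0.2272},
    {"aperture": 0.057,"tx": -0.4256,"ty": -0.2272},
    {"aperture": 0.057,"tz": 0.48},
    {"aperture": 0.057,"tz": 0.48},
    {"aperture": 0.057,"tz": 0.48},
    {"aperture": 0.057,"tz": 0.32},
    {"aperture": 0.057,"tz": 0.24},
    {"aperture": 0.057,"tz": 0.16},
    {"aperture": 0.057,"tz": 0.16},
    {"aperture": 0.057,"tz": 0.064},
    {"aperture": 0.057}
  ]
}}

```text
t: 12.72
position: [0.4499, 0.1151, 0.0052]
tcp_rot: [-3.141, 0.0, 1.571]
force: [-0.2, 1.0, -1.5]
gripper_width: 0.0568
grasp_force: 5.1
```

Converted, -0.05 m is -0.8, -0.04 m is -0.64.

{"name": "hand_motion", "arguments": {
  "offsets": [
    {"aperture": 0.057,"tz": 0.048},
    {"aperture": 0.065},
    {"aperture": 0.08},
    {"aperture": 0.085,"tz": -0.08},
    {"aperture": 0.085,"tz": -0.64},
    {"aperture": 0.085,"tz": -0.8},
    {"aperture": 0.085,"tz": -0.8},
    {"aperture": 0.085,"tx": -0.8,"tz": -0.48},
    {"aperture": 0.085,"tx": -0.8},
    {"aperture": 0.085,"tx": -0.8},
    {"aperture": 0.085,"tx": -0.8}
  ]
}}

```text
t: 14.1
position: [0.4499, -0.0864, 0.1781]
tcp_rot: [3.14, 0.0, 1.571]
force: [0.3, 1.0, -0.1]
gripper_width: 0.0851
grasp_force: 0.0
```

```bash
python3 - <<'E'
from h import *
s=env.grab_frame("scene");f=env.grab_frame("top")
a=cv2.resize(s["color"][170:330,300:500],None,fx=2,fy=2);b=cv2.resize(f["color"][200:360,300:500],None,fx=2,fy=2)
cv2.imwrite("pics/c7.png",np.hstack([a,b]))
E
```

```text
(no output)
```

View pics/c7.png

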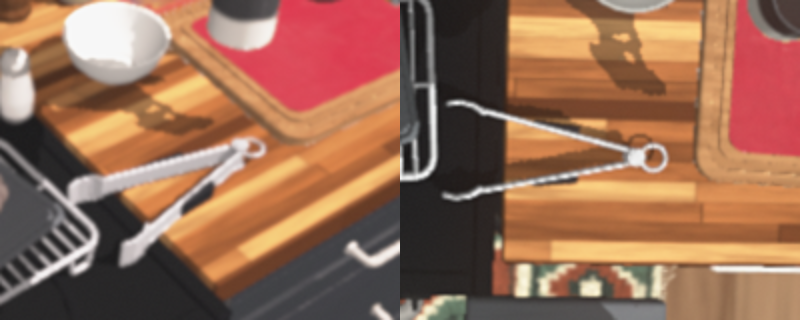

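The tongs lie flat again. In the top half the pin is at (635,157) and the head tips at (452,103) and (447,196).

```bash
python3 - <<'E'
from h import *
f=env.grab_frame("top")
P=[atz(f,300+u/2,200+v/2,z)[:2] for u,v,z in((235,157,.034),(52,103,.034),(47,196,.034),(162,127,.028),(161,181,.028))]
print(np.round(P,4)); m=(P[1]+P[2])/2-P[0];y=np.arctan2(m[1],m[0]);print(m,np.hypot(*m),y)
d=m/np.hypot(*m)
o=env.get_obs();p=np.array(o["position"])[:2];ty=o["tcp_rot"][2]
for L in(.073,.075):
    g=P[0]+d*L;w=g-p;print(L,g.round(4),"toolx",w@[np.cos(y),np.sin(y)],"tooly",w@[np.sin(y),-np.cos(y)],"turn",ty-y)
E
```

```text
[[0.4499 0.0508]
 [0.4999 0.2372]
 [0.4065 0.2399]
 [0.4785 0.125 ]
 [0.4238 0.1248]]
[0.00330612 0.18777905] 0.18780815024976438 1.5531916989505283
0.073 [0.4512 0.1237] toolx 0.21056733552510262 tooly -0.0024297657121575456 turn 0.013285197501819335
0.075 [0.4512 0.1257] toolx 0.21256733552510262 tooly -0.0024297657121575573 turn 0.013285197501819335
```

```bash
python3 - <<'E'
from h import *
s=env.grab_frame("scene")
for n,u,v,z in(("pintop",240,146,.034),("tip far top",72,184,.034),("tip near bot",124,264,0),("tip near top",124,240,.034),("grip near",197,193,.017)):
    print(n,atz(s,300+u/2,170+v/2,z).round(4))
f=env.grab_frame("top")
for q in("tongs","tongs_left","tongs_right","tongs_grip"):
  for r in env.regions_of(q,"top")[:2]:
    v,u=np.nonzero(r["region"]);i=[u.argmin(),u.argmax()]
    print(q,round(r["p"],2),len(u),[atz(f,u[k],v[k],.03).round(3).tolist() for k in i],atz(f,u.mean(),v.mean(),.028).round(3))
  print([(np.round(r["xyz"],3).tolist(),round(r["p"],2)) for r in env.look_for(q,"top")[:1]])
b=f["color"][235:315,310:440];cv2.imwrite("pics/c8.png",cv2.resize(b,None,fx=6,fy=6,interpolation=cv2.INTER_CUBIC))
E
```

```text
pintop [0.4449 0.0552 0.034 ]
tip far top [0.4984 0.2402 0.034 ]
tip near bot [0.4057 0.2414 0.    ]
tip near top [0.4091 0.2422 0.034 ]
grip near [0.4285 0.128  0.017 ]
tongs 0.97 337 [[0.409, 0.219, 0.03], [0.457, 0.043, 0.03]] [0.45  0.122 0.028]
[([0.443, 0.125, 0.034], 0.61)]
tongs_left 0.85 229 [[0.406, 0.235, 0.03], [0.438, 0.09, 0.03]] [0.422 0.152 0.028]
tongs_left 0.18 6940 [[0.557, 0.51, 0.03], [0.484, 0.271, 0.03]] [0.514 0.389 0.028]
[]
tongs_right 0.54 204 [[0.503, 0.231, 0.03], [0.464, 0.084, 0.03]] [0.48  0.141 0.028]
[]
tongs_grip 0.97 667 [[0.408, 0.243, 0.03], [0.451, 0.018, 0.03]] [0.448 0.125 0.028]
[([0.448, 0.124, 0.029], 0.94)]
```

View pics/c8.png

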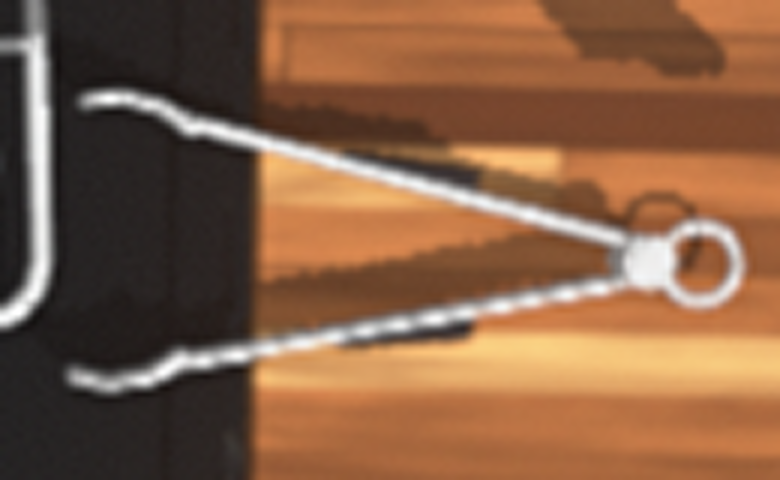

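The zoom shows the pin at (650,262), the black grips spanning x 340–478 and the head tips at (85,98) and (72,378). That puts the pin at y≈0.048 and the balance point at about (0.451, 0.123).

Careful with the scale: shifts go in shares of 62.5 mm and turns go in units of 0.25 rad. That gives: -0.0023 m is -0.0368, 0.0594 m is 0.9504, 0.016 rad is 0.064.

{"name": "hand_motion", "arguments": {
  "offsets": [
    {"aperture": 0.085,"twist": 0.064},
    {"aperture": 0.085,"tx": 0.8,"ty": -0.0368},
    {"aperture": 0.085,"tx": 0.8},
    {"aperture": 0.085,"tx": 0.8},
    {"aperture": 0.085,"tx": 0.9504},
    {"aperture": 0.085,"tz": 0.8},
    {"aperture": 0.085,"tz": 0.8},
    {"aperture": 0.085,"tz": 0.64},
    {"aperture": 0.085,"tz": 0.32},
    {"aperture": 0.085,"tz": 0.16},
    {"aperture": 0.085,"tz": 0.088},
    {"aperture": 0.075},
    {"aperture": 0.065},
    {"aperture": 0.058},
    {"aperture": 0.058},
    {"aperture": 0.058}
  ]
}}

```text
t: 16.75
position: [0.4526, 0.1249, 0.0032]
tcp_rot: [3.139, -0.001, 1.554]
force: [-1.1, 1.3, 6.6]
gripper_width: 0.0585
grasp_force: 6.1
```

{"name": "hand_motion", "arguments": {
  "offsets": [
    {"aperture": 0.058,"tz": -0.16},
    {"aperture": 0.058,"tz": -0.32},
    {"aperture": 0.058,"tz": -0.64},
    {"aperture": 0.058,"tz": -0.8},
    {"aperture": 0.058},
    {"aperture": 0.058}
  ]
}}

```text
t: 17.5
position: [0.4505, 0.1244, 0.1216]
tcp_rot: [-3.141, 0.0, 1.555]
force: [-0.1, 0.7, -1.4]
gripper_width: 0.0581
grasp_force: 4.5
```

```bash
python3 - <<'E'
from h import *
s=env.grab_frame("scene")
a=cv2.resize(s["color"][140:290,300:460],None,fx=4,fy=4,interpolation=cv2.INTER_CUBIC)
o=env.get_obs();p=np.array(o["position"]);y=o["tcp_rot"][2]
for pi,c in((0,(0,0,255)),(-.15,(0,255,0))):
  T=Rt.from_euler("zy",[0,0]).as_matrix();T=Rt.from_euler("z",y).as_matrix()@Rt.from_euler("y",pi).as_matrix()
  for P in([0,0,.034],[.196,.041,.034],[.196,.041,0],[.196,-.041,.034],[.196,-.041,0]):
    X=p+[0,0,.0155]+T@(np.array(P)-[.076,0,.017]);u=(proj(s,X)-[300,140])*4
    cv2.circle(a,tuple(int(i) for i in u),3,c,1)
cv2.imwrite("pics/c9.png",a)
E
```

```text
(no output)
```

View pics/c9.png

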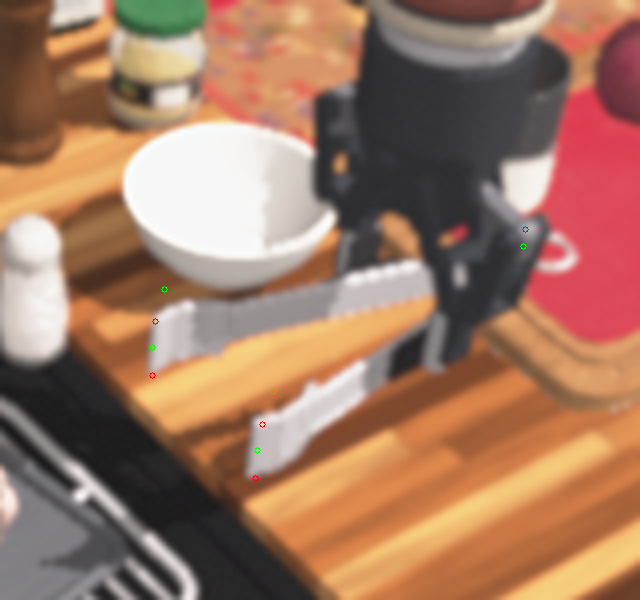

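The tongs now hang level. The head tips at (155,340) and (253,450) match the level-model marks, so on to the garlic.

Converted, 0.02 m is 0.32, 0.0167 m is 0.2672.

{"name": "hand_motion", "arguments": {
  "offsets": [
    {"aperture": 0.058,"tx": 0.16,"ty": 0.096},
    {"aperture": 0.058,"tx": 0.32,"ty": 0.184},
    {"aperture": 0.058,"tx": 0.32,"ty": 0.184},
    {"aperture": 0.058,"tx": 0.32,"ty": 0.184},
    {"aperture": 0.058,"tx": 0.32,"ty": 0.184},
    {"aperture": 0.058,"tx": 0.2672,"ty": 0.1472},
    {"aperture": 0.058,"tx": 0.16,"ty": 0.088},
    {"aperture": 0.058},
    {"aperture": 0.058}
  ]
}}

```text
t: 18.68
position: [0.519, 0.2398, 0.1212]
tcp_rot: [-3.14, 0.001, 1.555]
force: [-0.4, -0.4, -0.6]
gripper_width: 0.0581
grasp_force: 4.6
```

```bash
python3 - <<'E'
from h import *
s=env.grab_frame("scene");o=env.get_obs();p=np.array(o["position"]);y=o["tcp_rot"][2];print(p,y)
T0=Rt.from_euler("z",y).as_matrix()
for q in("tongs_left","tongs_right","tongs","garlic"):
  for r in env.regions_of(q,"scene")[:1]:
    v,u=np.nonzero(r["region"]);i=u.argmin();k=v.argmax();print(q,round(r["p"],2),len(u),"umin",(u[i],v[u==u[i]].min(),v[u==u[i]].max()),"vmax",(u[k],v[k]),"cen",u.mean().round(1),v.mean().round(1))
for pi in(0,-.1,-.2):
  T=T0@Rt.from_euler("y",pi).as_matrix()
  print(pi,[proj(s,p+[0,0,.0145]+T@(np.array(P)-[.076,0,.017])).round(1).tolist() for P in([.196,.041,.034],[.196,.041,0],[.196,-.041,.034],[.196,-.041,0])])
E
```

```text
[0.51915852 0.23965534 0.12145823] 1.5544491004299181
tongs_left 0.91 699 umin (np.int64(288), np.int64(247), np.int64(260)) vmax (np.int64(288), np.int64(260)) cen 314.3 239.8
tongs_right 0.61 864 umin (np.int64(266), np.int64(221), np.int64(234)) vmax (np.int64(267), np.int64(235)) cen 299.0 220.1
tongs 0.73 1504 umin (np.int64(267), np.int64(223), np.int64(233)) vmax (np.int64(288), np.int64(260)) cen 308.2 227.6
garlic 0.83 533 umin (np.int64(274), np.int64(264), np.int64(268)) vmax (np.int64(287), np.int64(280)) cen 287.9 267.5
0 [[289.5, 248.3], [290.0, 261.8], [267.0, 222.3], [268.1, 235.7]]
-0.1 [[290.4, 242.9], [289.3, 257.3], [267.7, 217.0], [267.2, 231.3]]
-0.2 [[292.0, 237.3], [289.1, 252.5], [269.0, 211.6], [266.9, 226.5]]
```

Converted, 0.015 m is 0.24, 0.012 m is 0.192.

{"name": "hand_motion", "arguments": {
  "offsets": [
    {"aperture": 0.058,"tz": 0.16},
    {"aperture": 0.058,"tz": 0.24},
    {"aperture": 0.058,"tz": 0.24},
    {"aperture": 0.058,"tz": 0.192},
    {"aperture": 0.058,"tz": 0.16},
    {"aperture": 0.058,"tz": 0.128},
    {"aperture": 0.058,"tz": 0.08},
    {"aperture": 0.058},
    {"aperture": 0.058}
  ]
}}

```text
t: 20.05
position: [0.52, 0.2403, 0.0472]
tcp_rot: [3.141, -0.0, 1.555]
force: [0.4, 0.4, -2.0]
gripper_width: 0.0585
grasp_force: 4.6
```

```bash
cat > chk.py <<'E'
from h import *
s=env.grab_frame("scene");o=env.get_obs();p=np.array(o["position"]);y=o["tcp_rot"][2];print(p.round(4),o["gripper_width"])
T0=Rt.from_euler("z",y).as_matrix();d=(.058-o["gripper_width"])*1.05
for q in("tongs_left","tongs_right","garlic","lemon","tray"):
  for r in env.regions_of(q,"scene")[:1]:
    v,u=np.nonzero(r["region"]);i=u.argmin();k=v.argmax();print(q,round(r["p"],2),len(u),"umin",*map(int,(u[i],v[u==u[i]].min(),v[u==u[i]].max())),"vmax",int(u[k]),int(v[k]),"vmin",int(v.min()),"cen",u.mean().round(1),v.mean().round(1))
for pi in(0,-.1,-.2):
  T=T0@Rt.from_euler("y",pi).as_matrix()
  print(pi,[proj(s,p+[0,0,.0145]+T@(np.array(P)-[.076,0,.017])).round(1).tolist() for P in([.196,.041-d,.034],[.196,.041-d,0],[.196,-.041+d,.034],[.196,-.041+d,0])])
E
python3 chk.py
```

```text
[0.52   0.2403 0.0474] 0.057984248664027044
tongs_left 0.76 581 umin 288 276 285 vmax 289 287 vmin 234 cen 313.0 267.3
tongs_right 0.98 598 umin 268 251 251 vmax 269 261 vmin 234 cen 298.8 247.0
garlic 0.84 564 umin 274 262 268 vmax 284 279 vmin 253 cen 287.5 264.9
lemon 0.76 804 umin 226 288 292 vmax 238 303 vmin 275 cen 244.2 288.8
tray 0.83 4657 umin 204 293 298 vmax 247 339 vmin 243 cen 264.0 296.5
0 [[290.1, 276.5], [290.6, 288.5], [268.8, 250.5], [269.9, 262.5]]
-0.1 [[291.0, 271.7], [289.9, 284.5], [269.5, 245.8], [269.0, 258.5]]
-0.2 [[292.4, 266.7], [289.8, 280.3], [270.7, 240.8], [268.7, 254.2]]
```

Heads straddle the bulb at the right height, and the bulb, lemon and tray haven't moved. Closing.

{"name": "hand_motion", "arguments": {
  "offsets": [
    {"aperture": 0.056},
    {"aperture": 0.054},
    {"aperture": 0.052},
    {"aperture": 0.05},
    {"aperture": 0.048},
    {"aperture": 0.046},
    {"aperture": 0.044},
    {"aperture": 0.044}
  ]
}}

```text
t: 21.35
position: [0.5199, 0.2401, 0.0471]
tcp_rot: [3.141, -0.0, 1.555]
force: [0.2, -1.9, 1.0]
gripper_width: 0.0454
grasp_force: 60.8
```

```bash
python3 chk.py
```

```text
[0.5198 0.2401 0.047 ] 0.04524657221769766
tongs_left 0.94 534 umin 285 274 279 vmax 287 284 vmin 234 cen 312.3 264.9
garlic 0.93 493 umin 271 264 266 vmax 282 279 vmin 253 cen 284.5 264.7
lemon 0.89 798 umin 226 288 292 vmax 239 303 vmin 275 cen 244.3 288.8
tray 0.89 4863 umin 203 295 297 vmax 248 340 vmin 242 cen 265.0 294.4
0 [[286.6, 272.2], [287.2, 284.2], [272.3, 254.7], [273.2, 266.7]]
-0.1 [[287.5, 267.4], [286.5, 280.2], [273.0, 250.0], [272.4, 262.7]]
-0.2 [[288.9, 262.4], [286.3, 276.0], [274.3, 245.0], [272.1, 258.4]]
```

{"name": "hand_motion", "arguments": {
  "offsets": [
    {"aperture": 0.044,"tz": -0.08},
    {"aperture": 0.044,"tz": -0.16},
    {"aperture": 0.044,"tz": -0.24},
    {"aperture": 0.044,"tz": -0.32},
    {"aperture": 0.044,"tz": -0.32},
    {"aperture": 0.044,"tz": -0.32},
    {"aperture": 0.044,"tz": -0.32},
    {"aperture": 0.044,"tz": -0.32},
    {"aperture": 0.044,"tz": -0.08},
    {"aperture": 0.044},
    {"aperture": 0.044}
  ]
}}

```text
t: 23.02
position: [0.5189, 0.2399, 0.1807]
tcp_rot: [-3.14, 0.001, 1.555]
force: [0.5, -0.0, -1.9]
gripper_width: 0.0454
grasp_force: 61.3
```

```bash
python3 chk.py
```

```text
[0.5189 0.24   0.1806] 0.04523691925389294
tongs_left 0.89 819 umin 282 230 233 vmax 283 234 vmin 183 cen 315.3 212.2
tongs_right 0.78 576 umin 267 204 204 vmax 269 208 vmin 181 cen 308.2 196.3
garlic 0.77 522 umin 268 212 216 vmax 278 227 vmin 200 cen 281.4 212.3
lemon 0.63 831 umin 225 288 292 vmax 238 303 vmin 275 cen 244.0 288.9
tray 0.96 5969 umin 203 295 298 vmax 249 341 vmin 241 cen 269.2 289.4
0 [[284.3, 218.7], [285.1, 233.6], [268.5, 201.3], [269.6, 216.1]]
-0.1 [[285.3, 212.8], [284.3, 228.6], [269.2, 195.5], [268.7, 211.2]]
-0.2 [[286.8, 206.6], [284.1, 223.3], [270.6, 189.5], [268.3, 205.9]]
```

{"name": "hand_motion", "arguments": {
  "offsets": [
    {"aperture": 0.044,"tx": -0.128,"ty": 0.064},
    {"aperture": 0.044,"tx": -0.256,"ty": 0.128},
    {"aperture": 0.044,"tx": -0.368,"ty": 0.192},
    {"aperture": 0.044,"tx": -0.368,"ty": 0.192},
    {"aperture": 0.044,"tx": -0.368,"ty": 0.192},
    {"aperture": 0.044,"tx": -0.368,"ty": 0.192},
    {"aperture": 0.044,"tx": -0.368,"ty": 0.192},
    {"aperture": 0.044,"tx": -0.368,"ty": 0.192},
    {"aperture": 0.044,"tx": -0.368,"ty": 0.192},
    {"aperture": 0.044,"tx": -0.368,"ty": 0.192},
    {"aperture": 0.044,"tx": -0.368,"ty": 0.192},
    {"aperture": 0.044,"tx": -0.368,"ty": 0.192},
    {"aperture": 0.044,"tx": -0.256,"ty": 0.128,"tz": 0.16},
    {"aperture": 0.044,"tx": -0.144,"ty": 0.064,"tz": 0.16},
    {"aperture": 0.044},
    {"aperture": 0.044},
    {"aperture": 0.044},
    {"aperture": 0.044}
  ]
}}

```text
t: 25.58
position: [0.6593, -0.0405, 0.1624]
tcp_rot: [3.141, 0.0, 1.556]
force: [0.1, 0.1, -0.8]
gripper_width: 0.0453
grasp_force: 61.4
```

```bash
python3 chk.py; python3 - <<'E'
from h import *
for c in("scene","top"):
    f=env.grab_frame(c)
    for q,z in(("garlic",.17),("bowl",.055)):
        print(c,q,[(np.round(r["xyz"],3).tolist(),round(r["p"],2)) for r in env.look_for(q,c)[:3]])
        for r in env.regions_of(q,c)[:3]:
            v,u=np.nonzero(r["region"]);print("  reg",round(r["p"],2),atz(f,(u.min()+u.max())/2,(v.min()+v.max())/2,z).round(3),len(u))
E
```

```text
[ 0.6592 -0.0407  0.1623] 0.04517271965729593
tongs_left 0.56 582 umin 360 150 156 vmax 361 157 vmin 120 cen 384.9 140.7
tongs_right 0.73 366 umin 347 133 135 vmax 371 136 vmin 121 cen 380.4 129.0
garlic 0.72 367 umin 346 141 142 vmax 355 153 vmin 129 cen 357.4 140.6
lemon 0.88 872 umin 225 287 292 vmax 239 304 vmin 275 cen 244.0 289.1
tray 0.77 6054 umin 203 293 299 vmax 247 340 vmin 242 cen 269.3 289.3
0 [[363.0, 142.5], [361.7, 156.1], [347.9, 131.3], [347.0, 144.7]]
-0.1 [[364.3, 137.3], [361.8, 151.5], [349.1, 126.2], [346.9, 140.2]]
-0.2 [[366.1, 132.0], [362.3, 146.7], [350.7, 120.9], [347.3, 135.4]]
scene garlic [([0.654, 0.078, 0.19], 0.72)]
  reg 0.9 [0.673 0.057 0.17 ] 352
scene bowl [([0.741, 0.451, 0.032], 0.88), ([0.677, 0.045, 0.036], 0.6)]
  reg 0.87 [0.644 0.073 0.055] 1627
  reg 0.64 [0.705 0.464 0.055] 2120
top garlic [([0.662, 0.066, 0.189], 0.78)]
  reg 0.92 [0.665 0.06  0.17 ] 751
top bowl [([0.729, 0.466, 0.022], 0.95), ([0.652, 0.066, 0.023], 0.85), ([0.684, 0.012, 0.181], 0.4)]
  reg 0.7 [0.719 0.455 0.055] 2871
  reg 0.64 [0.659 0.06  0.055] 2220
```

```bash
python3 -c "
from workcell import env
print(env.hand_in())"
```

```text
the job is handed in; nothing more can be done
None
```

I handed the job in at about 26 s with the garlic clamped in the closed tongs about 120 mm above the right-hand bowl's rim and within about 5 mm of its centre. I had to lay the tongs down and re-grip them once on the way, and no verdict came back.

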